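Morning check of the warm stage

ROBOT

A 6-joint arm with a two-finger parallel gripper is mounted at the origin on the work surface. World frame = base frame: x ahead of the robot, y to its left, z up, the work surface at z = 0. Lengths are in mm, angles in rad, forces in N, time in s.
With the tool pointing down it reaches from about 350 to 875 mm from the base axis. Payload 4.2 kg.
Tool frame: the origin (TCP) lies between the finger pads; the fingertips stand 25 mm ahead of it and the grasp point (between the pads) lies 6 mm ahead of it; z points along the fingers, y is the line along which they close (so a half turn about z gives the same grasp; the last joint's range is limited). The gripper opens to 85 mm and grips with 20 to 120 N. Pads are 22 mm wide; open, the fingers measure 114 mm over their backs; the gripper's body (76 mm by 85 mm) begins 54 mm behind the grasp point. The pads swing forward as they close: fully open they stand 13 mm farther back than shut.
Start: joints at [-0.913, 0.385, 0.008, 0, -1.194, -0.259], TCP at [242.709, -575.927, 256.312] pointing down, gripper open.
Joint ranges: [-3.14, 3.14], [-1.21, 2.06], [-1.07, 1.41], [-3.16, 2.05], [-2.99, -0.16], [-3.1, 3.1]. Speed limits (rad/s): [2.79, 2.79, 3.14, 3.14, 3.14, 3.14].

INTERFACE

Orientations are given as a unit quaternion [x, y, z, w].
In Python, from bench import read_state, get_image, job_done gives the robot as it stands.
- The arm moves only by the tool play_rows, never from a script. Its argument "series" is a list of rows, each a list of 6 numbers: the shift along the world's x, y, z in mm, then the turn, a rotation vector about the world's x, y, z in units of 6 degrees (1.0 is 6 degrees). A call has 1 to 20 rows; each row shifts and turns the commanded pose from where the row before left it; what a row does not reach is not made up. A row lasts 1/12 s, in which the tool goes at most 41.7 mm and 7.16 degrees, less where a joint would pass 70% of its speed; a pose out of reach is approached as far as the arm can. A call is refused whole if a number of a shift passes 41.7 or a number of a turn 1, either way. A call with a gripper value outside its range is refused whole. "gripper" is the opening, from 0 (shut) to 1 (fully open), set as the call begins (left out, the last holds). The fingers move at their own pace and stop on an object; the grip force is fixed at half the most. Time passes only in rows, so rows that do not move let the fingers close. It gives the time, the measured TCP pose, the force, the opening and the grip force at its end, in the units of the state.
- read_state(): the state, without advancing time (a new reading comes with each control period).
- get_image(name): name is "scene" or "top"; returns a dict with "image" (480x640x3 uint8, red, green, blue), "fx", "fy", "cx", "cy" (pixels), "eye" and "rotation" of the camera in the world. Camera axes: x right, y down, z forward; pixel columns grow to the right and rows downward; lengths in mm; the calibration is good to about 2 mm. A picture is of the moment at which its call begins. There is no depth.
- job_done(): hands the job in; it is judged then, once.
The state is a dict: "clock": time; "joints": joint angles; "joint_vel": joint speeds; "joint_efforts": joint torques, N m; "position": TCP position; "ee_rot": TCP orientation; "contact_force": force on the tool from outside, world axes, zero at the start; "wrist_torque": the same for the moment, N m; "gripper_width": finger opening in mm; "grasp_force": force on a finger pad.
Only numpy, scipy, OpenCV 4.12 (cv2) and the standard library are available. Lean on these libraries where they do the work, as an engineer would, in place of code of your own. Each camera call takes 0.05 s, during which the arm holds its last target. There are 200 camera calls.

TASK

Do the morning check of the warm stage: press the yellow test button on the breaker box so that the red lever drops, then lift the lever back fully upright so that it stays up by itself. Then take the blue temperature sensor out of its dock, lift it over the bottle rack and finish while still holding it still and level about 1 cm above the warm stage's black window, centred on it and with its long side along the window's, never touching the stage. Do not bump the rack or disturb the dishes, the jar or the pen.

Things in the scene. Friction and masses are not known exactly. Their poses are not given: they have to be found in the camera images.
- breaker: White breaker box fixed to the bench, 110 (x) x 150 (y) x 70 mm high; origin at the centre of its underside, z up, x away from the front (the front, with a blue strip, faces its -x). On its top: the red lever on the -y half, the yellow button on the +y half.
- test (a joint): Travel of the yellow test button, 0 = out, 0.006 m = fully pressed (straight down, spring, about 5 N). Pressing it home trips the lever; it springs back when let go.
- button_top (a point): Centre of the top face of the yellow button, 28 mm across, 18 mm above the top of the breaker box when out.
- lever (a joint): Angle of the red lever (rad): 0 = fully up at its stop, leaning 0.18 rad past vertical towards the box's +x; 1.5 = dropped, nearly level, pointing to the box's -x, in front of the box. It swings freely: balanced at 0.18, below that its weight keeps it up, above that it drops. Lifting takes about 1 N at the grip.
- lever_hinge (a point): Point on the lever's hinge axis (parallel to the box's y), in the lever's mid-plane, level with the box's top. At lever angle q the grip's centre is at this point + 60 mm x (-sin(q - 0.18) along the box's x, cos(q - 0.18) up).
- lever_grip (a point): Centre of the red grip at the lever's end: a cross-bar of 16 mm diameter, 26 mm long along the box's y, on an 8 mm steel shaft.
- dock: Grey fixed tray in which the sensor stands, 114 (x) x 58 (y) x 12 mm high, inner floor 5 mm above the bench, walls 5 mm thick, open on top; origin at the centre of its underside.
- sensor_grip (a point): Centre of the blue handle of the sensor (loose, 0.14 to 0.28 kg). Handle: 34 (x) x 24 (y) mm, from 20 to 92 mm above the flat underside; this point is 56 mm above the underside. It stands on the middle of a white head, 96 (x) x 40 (y) x 20 mm high. x is the head's long way, z up. It stands in the dock, its x along the dock's x.
- sensor: The same sensor; this point is the centre of its flat underside (the measuring face), axes as above.
- rack: Fixed rack of six amber bottles between the dock and the warm stage, 280 (x) x 45 (y) mm, 110 mm high to the tops of the caps; origin at the centre of its underside.
- stage: White warm stage fixed to the bench, 190 (x) x 150 (y) x 50 mm high, flat top; origin at the centre of its underside.
- window (a point): Centre of the black glass window in the warm stage's top, flush with it, 116 (x) x 60 (y) mm; axes parallel to the stage's, x the window's long way, z up. It lies 15 mm from the stage's middle towards the stage's +x.
- dishes: Bystander: stack of three pale petri dishes, 88 mm across, 38 mm high; origin at the centre of its underside.
- jar: Bystander: jar with a green cap, 52 mm across, 75 mm high; origin at the centre of its underside.
- pen: Bystander: blue marker pen lying on the bench, 120 (x) x 14 x 14 mm; origin at the centre of its underside.
There are look-alikes about, which are no part of the job. There is more than one size of the breaker; the one meant has the size given above.

How it is judged (in metres and radians):
On the way, in this order (a step that is already met when the one before it is completed fails the run):
1. the test button is pressed in while the lever is still up (value of joint test above 0.003 m and value of joint lever below 1 rad).
2. the lever has dropped (value of joint lever above 1.1 rad), for 0.05 s.
3. the lever is lifted fully up again and stays there untouched (value of joint lever below 0.1 rad and contact force between the fingers and lever below 0.05 N), for 0.2 s.
4. the sensor is lifted higher than the rack (height (world z) of sensor above 0.112 m).
At the end, for the whole second after the job is handed in: Sensor held still in the fingers, underside 3 to 18 mm above the window, not touching, centred within 10 mm, long axes within 0.12 rad (either way round), level within 0.1 rad; lever up (below 0.1 rad), button out, dishes, jar and pen within 20 mm of their start (z of sensor in the frame of window between 0.003 and 0.018 m and horizontal distance between sensor and window below 0.01 m and angle between the x axis of sensor and the x axis of window, either way round below 0.12 rad and angle between sensor's own z axis and vertical below 0.1 rad and contact force between sensor and the fingers above 1 N and contact force between sensor and stage below 0.05 N and linear speed of sensor below 0.01 m/s and value of joint lever below 0.1 rad and value of joint test below 0.002 m and distance of each of dishes, jar, pen from where it was at the start of the episode below 0.02 m); the arm keeps its last pose, push and grip.
It fails at once if the sensor touches the warm stage (contact force between sensor and stage above 0.3 N).
It fails at once if the rack is bumped (contact force between any of sensor, the arm, the fingers and rack above 2 N).
It fails at once if dishes, jar or pen disturbed (distance of any of dishes, jar, pen from where it was at the start of the episode above 0.02 m).
It also fails if it takes over 58 s, if anything falls off the work surface, if the arm or the gripper's body presses on something with over 40 N, if the wrist force passes 120 N, or if a joint passes its speed limit or range.

## Working session

There is one attempt and no reset: what is moved stays moved. The work goes in short steps, Python scripts to look and compute and a tool call to move; the robot and the scene stay as the last step left them, time stands still between calls to the robot, and variables do not carry over. Pictures are saved under pics/ and viewed, at most 10 in all, crops included, and the job is handed in when it is done.

Besides the shell and the picture viewer there is one more tool, called after "Emit:" in YAML: its name, and indented under it one key for each argument. play_rows: Moves the arm, as the interface text tells. Its arguments: {"type":"object","properties":{"series":{"type":"array","items":{"type":"array","items":{"type":"number"}}},"gripper":{"type":"number"}},"required":["series"]}

```bash
mkdir -p pics && ls && python3 - <<'E'
from bench import *
import cv2
s=read_state();print(s)
for n in("scene","top"):
    g=get_image(n);cv2.imwrite(f"pics/{n}0.png",g["image"][:,:,::-1]);print(n,[g[k] for k in("fx","fy","cx","cy","eye","rotation")])
E
```

```text
pics
{'clock': 0.0, 'joints': array([-9.13404879e-01,  3.85553726e-01,  6.60410201e-03, -4.76466595e-04,
       -1.19403202e+00, -2.58629434e-01]), 'joint_vel': array([-6.53448732e-05,  3.94244525e-04,  6.62693936e-04, -1.69154249e-03,
        7.46361641e-04, -6.27412374e-04]), 'joint_efforts': array([-5.92761603e-05, -3.92293239e+01,  1.88406301e+01,  4.18622687e+00,
       -4.57365881e-03,  3.74315917e-06]), 'position': array([ 242.48940063, -575.45005782,  255.21809537]), 'ee_rot': array([-1.97976364e-01,  9.80206160e-01,  1.07794814e-03, -2.84527830e-04]), 'contact_force': array([-0.04916475, -0.64919871,  0.73093212]), 'wrist_torque': array([-0.00069134,  0.03303102,  0.03985693]), 'grasp_force': 0.0, 'gripper_width': 85.35926698723091}
scene [560.559268048508, 560.559268048508, 313.61943815694826, 238.0380863959725, array([1110.25369536,  907.6113546 ,  843.00804539]), array([ 0.2628779 ,  0.85649278, -0.42481194, -0.12980811])]
top [552.9040260141066, 552.9040260141066, 319.51744686607685, 234.70584127599213, array([ 405.20021179,  113.98450103, 1344.65202657]), array([-0.69750692,  0.7142206 , -0.04454976,  0.03726056])]
```

View pics/scene0.png

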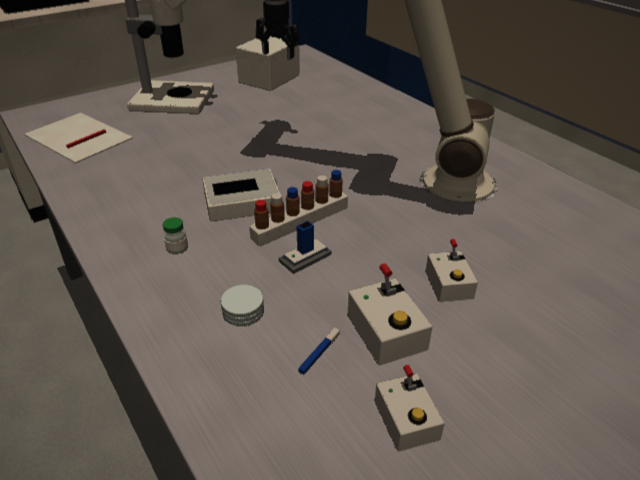

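View pics/top0.png

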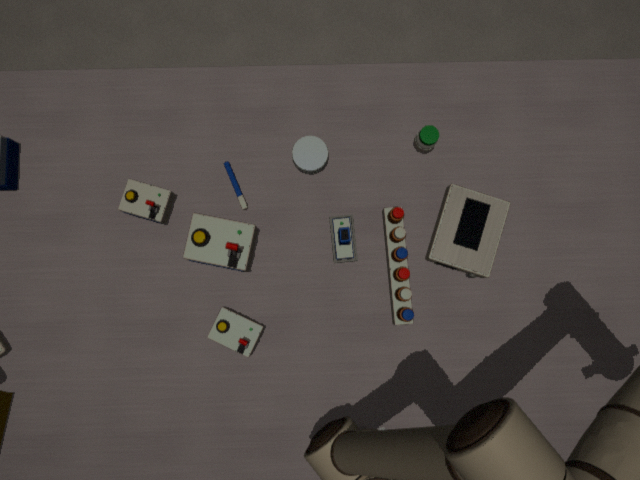

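The two views show three breakers in the top view: a large one at (220,242), and small look-alikes at (146,200) and (236,331). The large one spans about 65 px, or roughly 150 mm, so I'm choosing it. The sensor in its dock is at (343,238), the rack at (398,265), the stage window at (471,224), the dishes at (310,155), the jar at (427,138) and the pen at (235,186). Next I'll measure these and check a close crop.

```bash
cat > h.py <<'E'
from bench import *
import cv2, numpy as np
from scipy.spatial.transform import Rotation as R
def grab(n):
    g=get_image(n);g["bgr"]=g["image"][:,:,::-1].copy();g["hsv"]=cv2.cvtColor(g["bgr"],cv2.COLOR_BGR2HSV);return g
def ray(g,uv):
    d=np.array([(uv[0]-g["cx"])/g["fx"],(uv[1]-g["cy"])/g["fy"],1.]);d=R.from_quat(g["rotation"]).apply(d);return g["eye"],d/np.linalg.norm(d)
def onz(g,uv,z):
    e,d=ray(g,uv);return e+d*(z-e[2])/d[2]
def tri(g1,u1,g2,u2):
    e1,d1=ray(g1,u1);e2,d2=ray(g2,u2)
    A=np.stack([d1,-d2],1);t=np.linalg.lstsq(A,e2-e1,rcond=None)[0]
    a,b=e1+t[0]*d1,e2+t[1]*d2;return (a+b)/2,np.linalg.norm(a-b)
def proj(g,p):
    c=R.from_quat(g["rotation"]).inv().apply(np.asarray(p)-g["eye"]);return c[:2]/c[2]*[g["fx"],g["fy"]]+[g["cx"],g["cy"]]
def blobs(g,lo,hi,amin=15,box=None):
    m=cv2.inRange(g["hsv"],np.array(lo),np.array(hi))
    if box: k=np.zeros_like(m);k[box[1]:box[3],box[0]:box[2]]=255;m&=k
    cs,_=cv2.findContours(m,cv2.RETR_EXTERNAL,cv2.CHAIN_APPROX_NONE)
    return sorted([(cv2.contourArea(c),c) for c in cs if cv2.contourArea(c)>=amin],key=lambda t:-t[0])
E
python3 - <<'E'
from h import *
np.set_printoptions(precision=1,suppress=True)
t=grab("top");s=grab("scene")
def rep(name,g,lo,hi,box,z,n=2,amin=15):
    for a,c in blobs(g,lo,hi,amin,box)[:n]:
        r=cv2.minAreaRect(c);b=cv2.boxPoints(r)
        P=np.array([onz(g,p,z) for p in b]);e=P[1]-P[0];f=P[2]-P[1]
        print(name,"a",a,"px",np.array(r[0]),"pos",P.mean(0),"sizes",np.linalg.norm(e),np.linalg.norm(f),"ang",np.degrees(np.arctan2(e[1],e[0])),np.degrees(np.arctan2(f[1],f[0])))
rep("breaker",t,(0,0,110),(180,60,255),(178,205,265,280),70)
rep("button",t,(18,120,60),(35,255,255),(178,205,265,280),88)
rep("button_s",s,(18,120,60),(35,255,255),(345,275,435,360),88)
rep("lever",t,(0,150,70),(8,255,255),(178,205,265,280),130)
rep("lever_s",s,(0,150,70),(8,255,255),(345,255,435,360),130)
rep("greenled",t,(45,80,50),(85,255,255),(178,205,265,280),70,2,3)
rep("sens",t,(100,120,40),(130,255,255),(325,210,360,270),97)
rep("sens_s",s,(100,120,40),(130,255,255),(285,215,330,270),97)
rep("head",t,(0,0,110),(180,60,255),(325,210,360,270),25)
rep("dock",t,(0,0,60),(180,60,255),(325,210,360,270),12)
rep("window",t,(0,0,0),(180,255,35),(435,185,510,265),50)
rep("stage",t,(0,0,110),(180,60,255),(425,180,515,282),50)
rep("window_s",s,(0,0,0),(180,255,35),(205,172,278,200),50)
for c in [(397,214),(399,234),(400,254),(402,274),(404,294),(406,314)]: print(onz(t,c,110))
im=np.hstack([cv2.resize(t["bgr"][200:285,175:265],None,fx=4,fy=4,interpolation=2),cv2.resize(t["bgr"][200:285,320:420],None,fx=4,fy=4,interpolation=2)])
im2=np.hstack([cv2.resize(s["bgr"][255:365,340:440],None,fx=3,fy=3,interpolation=2)]);im2=np.pad(im2,((0,0),(0,max(0,im.shape[1]-im2.shape[1])),(0,0)))
s2=cv2.resize(s["bgr"][160:270,200:340],None,fx=3,fy=2.0,interpolation=2)
im2[:s2.shape[0],300:300+s2.shape[1]]=s2
o=np.vstack([im,im2]);print(o.shape);o=o[:600]
o=np.hstack([o]);cv2.imwrite("pics/crop1.png",cv2.resize(o,None,fx=min(1,600/o.shape[0]),fy=min(1,600/o.shape[0])))
E
```

```text
breaker a 2389.5 px [218.3 240.9] pos [544.6 333.5  70. ] sizes 106.46671587714573 148.59824788736404 ang -11.065996283139793 -102.70864159189621
button a 97.5 px [198.5 236.5] pos [553.5 375.5  88. ] sizes 25.09266058498067 25.280997492401653 ang -91.32327580250538 179.99502629432465
button_s a 137.5 px [400. 317.] pos [557.4 378.8  88. ] sizes 26.58550976536004 31.664357196560392 ang 145.8458297150048 48.35091460416332
lever a 51.5 px [231.3 246. ] pos [525.8 294.6 130. ] sizes 12.699129853959583 24.687100537070336 ang -9.697398573140312 -100.828737816512
lever_s a 56.5 px [384.8 268.3] pos [524.5 290.4 130. ] sizes 16.582315357774903 27.401268566703944 ang -170.80756493427293 73.91729620835227
greenled a 5.0 px [239.  231.5] pos [565.1 285.6  70. ] sizes 7.01118392576336 4.63470408505806 ang -0.4108998124386011 -91.32233694837439
sens a 124.5 px [344. 235.] pos [548.2  43.7  97. ] sizes 22.769874546788866 32.03318439090586 ang -91.3204580530999 178.26032001759512
sens_s a 33.5 px [304.6 226.3] pos [553.  47.  97.] sizes 37.35459414788672 26.904017314074608 ang -179.46549774724176 
[... 164 characters left out ...]
006.0 px [342.  239.5] pos [547.5  44.1  12. ] sizes 83.0017352632623 143.9522067303702 ang -91.30347642608774 178.14037511117144
window a 1070.0 px [471.4 223.8] pos [ 573.6 -261.7   50. ] sizes 113.38546110682913 57.92471646857189 ang -19.066355729587794 -107.88931357555987
stage a 4629.0 px [469.7 229.9] pos [ 559.5 -256.7   50. ] sizes 188.3440782511704 148.46355354648563 ang -19.457738549311546 -108.55915669473401
window_s a 419.0 px [235.  186.4] pos [ 571.6 -261.8   50. ] sizes 116.79269006693471 56.19114035715361 ang 160.8133062331616 64.60490423676484
[591.7 -76.8 110. ]
[546.1 -79.5 110. ]
[500.9 -79.9 110. ]
[456.  -82.5 110. ]
[411.6 -85.1 110. ]
[367.5 -87.7 110. ]
(670, 760, 3)
```

View pics/crop1.png

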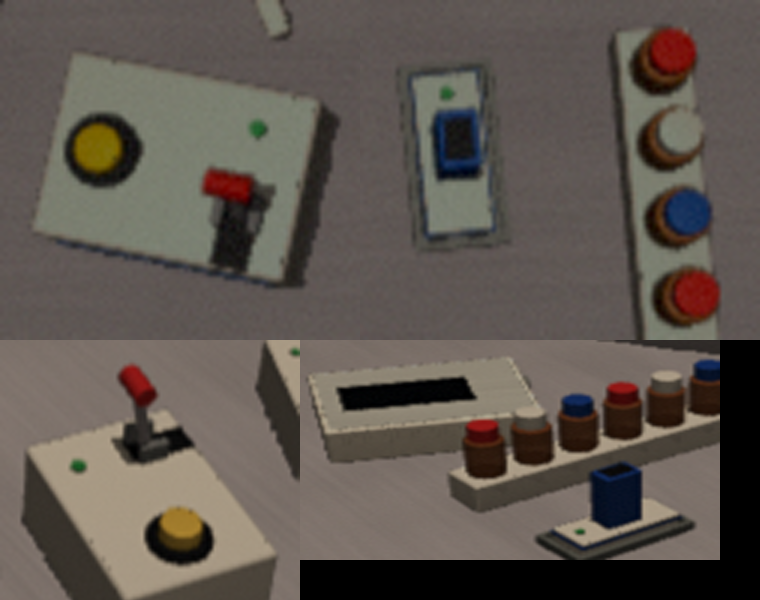

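The crop confirms the choice. The top measures 106 x 149 mm, the blue strip is along the near (-x) edge, the button is on the +y half and the lever on -y. The sensor stands in its dock at about (549,45), and the window centre is at (573,-262). Next I'll move above the button with the fingers shut.

Emit:
play_rows:
  series:
    - [12,36.6,0,0,0,-0.223]
    - [12,36.6,0,0,0,-0.223]
    - [12,36.6,0,0,0,-0.223]
    - [12,36.6,0,0,0,-0.223]
    - [12,36.6,0,0,0,-0.223]
    - [12,36.6,0,0,0,-0.223]
    - [12,36.6,0,0,0,-0.223]
    - [12,36.6,0,0,0,-0.223]
    - [12,36.6,0,0,0,-0.223]
    - [12,36.6,0,0,0,-0.223]
    - [12,36.6,0,0,0,-0.223]
    - [12,36.6,0,0,0,-0.223]
    - [12,36.6,0,0,0,-0.223]
  gripper: 0

```text
clock: 1.28
position: [398.7, -98.3, 256.6]
ee_rot: [-0.047, 0.999, 0.0, 0.0]
contact_force: [0.7, -0.2, -0.1]
gripper_width: -0.1
grasp_force: 0.0
```

Emit:
play_rows:
  series:
    - [12,36.6,0,0,0,-0.223]
    - [12,36.6,0,0,0,-0.223]
    - [12,36.6,0,0,0,-0.223]
    - [12,36.6,0,0,0,-0.223]
    - [12,36.6,0,0,0,-0.223]
    - [12,36.6,0,0,0,-0.223]
    - [12,36.6,0,0,0,-0.223]
    - [12,36.6,0,0,0,-0.223]
    - [12,36.6,0,0,0,-0.223]
    - [12,36.6,0,0,0,-0.223]
    - [12,36.6,0,0,0,-0.223]
    - [12,36.6,0,0,0,-0.223]
    - [12,36.6,0,0,0,-0.223]
    - [0,0,0,0,0,0]
    - [0,0,0,0,0,0]

```text
clock: 2.53
position: [554.5, 377.3, 254.2]
ee_rot: [0.103, 0.995, -0.001, -0.001]
contact_force: [0.9, -0.8, 0.1]
gripper_width: 0.0
grasp_force: 0.0
```

Emit:
play_rows:
  series:
    - [0.5,0,-30,0,0,0]
    - [0.5,0,-30,0,0,0]
    - [0,0,-30,0,0,0]
    - [0,0,-30,0,0,0]
    - [0,0,-12,0,0,0]
    - [0,0,-4,0,0,0]
    - [0,0,-3,0,0,0]
    - [0,0,-3,0,0,0]
    - [0,0,-3,0,0,0]
    - [0,0,-3,0,0,0]
    - [0,0,-1,0,0,0]
    - [0,0,0,0,0,0]
    - [0,0,0,0,0,0]

```text
clock: 3.62
position: [556.6, 376.4, 108.7]
ee_rot: [0.104, 0.995, 0.001, 0.001]
contact_force: [1.6, 0.5, 4.0]
gripper_width: 0.1
grasp_force: 1.9
```

```bash
python3 - <<'E'
from h import *
np.set_printoptions(precision=1,suppress=True)
s=grab("scene")
for a,c in blobs(s,(0,150,60),(8,255,255),15,(330,240,440,360)): print(a,cv2.minAreaRect(c))
cv2.imwrite("pics/press.png",cv2.resize(s["bgr"][220:370,300:460],None,fx=3,fy=3))
E
```

```text
(no output)
```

View pics/press.png

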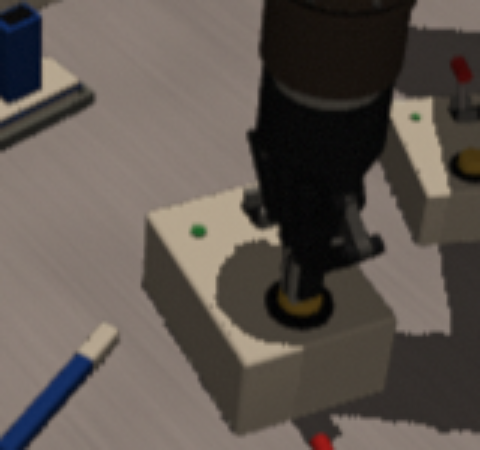

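The fingers are on the button at crop (300,300), which is partly pressed (4 N). The lever is hidden behind the gripper, so I'll press a little further.

Emit:
play_rows:
  series:
    - [0,0,-2,0,0,0]
    - [0,0,-2,0,0,0]
    - [0,0,-2,0,0,0]
    - [0,0,0,0,0,0]
    - [0,0,0,0,0,0]

```text
clock: 4.08
position: [556.7, 376.5, 106.8]
ee_rot: [0.103, 0.995, 0.001, 0.002]
contact_force: [-5.2, -1.8, 22.0]
gripper_width: -0.3
grasp_force: 10.9
```

Bottomed at 22 N. I'll lift off, move toward the lever with the fingers open, and look.

Emit:
play_rows:
  series:
    - [0,0,10,0,0,0]
    - [0,0,30,0,0,0]
    - [0,0,30,0,0,0]
    - [0,0,35,0,0,0]
    - [-35,0,0,0,0,0]
    - [-35,0,0,0,0,0]
    - [-35,0,0,0,0,0]
    - [-35,-5,0,0,0,0]
    - [-35,-5,0,0,0,0]
    - [-35,-5,0,0,0,0]
    - [0,0,0,0,0,0]
  gripper: 0

```text
clock: 5.0
position: [340.3, 357.6, 205.0]
ee_rot: [0.103, 0.995, -0.002, -0.002]
contact_force: [-0.1, 0.2, -1.1]
gripper_width: -0.4
grasp_force: 0.0
```

```bash
python3 - <<'E'
from h import *
np.set_printoptions(precision=1,suppress=True)
s=grab("scene");t=grab("top")
for g,b in((s,(300,220,440,375)),(t,(178,205,275,300))):
  for a,c in blobs(g,(0,150,50),(8,255,255),8,b): r=cv2.minAreaRect(c);print(a,r,onz(g,r[0],85))
hinge=np.array([514.6,294.7,70]);xa=np.array([.978,-.208,0])
p=hinge-58.1*xa+[0,0,14.9];print("pred",p,proj(s,p),proj(t,p))
cv2.imwrite("pics/drop.png",np.hstack([cv2.resize(s["bgr"][230:370,300:440],(400,400)),cv2.resize(t["bgr"][200:300,175:275],(400,400))]))
E
```

```text
66.0 ((414.01220703125, 277.8902587890625), (12.962422370910645, 6.715472221374512), 51.34019470214844) [457.9 308.4  85. ]
47.0 ((407.7000427246094, 369.8999938964844), (11.180339813232422, 5.81377649307251), 63.43495178222656) [627.7 479.7  85. ]
57.0 ((227.76470947265625, 277.4411926269531), (11.399173736572266, 6.305926322937012), 14.03624439239502) [458.7 309.8  85. ]
pred [457.8 306.8  84.9] [413.5 277.5] [229.1 277.8]
```

View pics/drop.png

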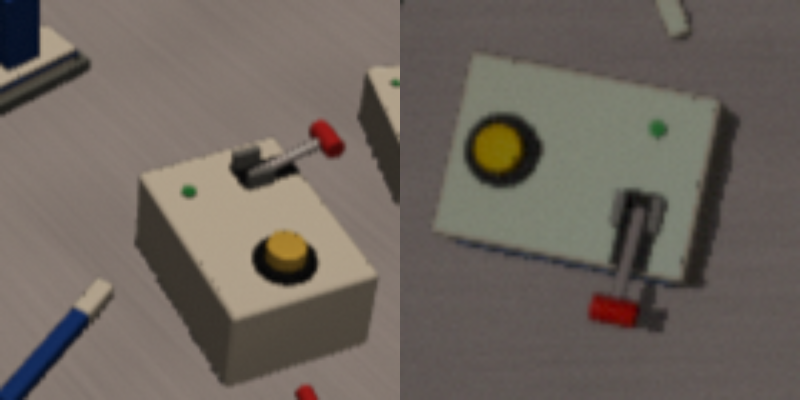

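The lever has dropped, with the grip at scene crop (326,138) and top crop (613,311). That puts it at about (458,308.5,85), matching the prediction. I'll go down over the bar ends to grasp it.

Emit:
play_rows:
  series:
    - [29.5,-12.5,0,0,0,0]
    - [29.5,-12.5,0,0,0,0]
    - [29.5,-12,0,0,0,0]
    - [29.2,-12,0,0,0,0]
    - [0,0,-25,0,0,0]
    - [0,0,-30,0,0,0]
    - [0,0,-30,0,0,0]
    - [0,0,-20,0,0,0]
    - [0,0,-10,0,0,0]
    - [0,0,-1,0,0,0]
    - [0,0,0,0,0,0]
    - [0,0,0,0,0,0]
  gripper: 0.7

```text
clock: 6.1
position: [464.4, 312.4, 91.4]
ee_rot: [0.104, 0.995, 0.001, 0.001]
contact_force: [0.3, -0.2, 0.1]
gripper_width: 59.8
grasp_force: 0.0
```

Emit:
play_rows:
  series:
    - [0,0,0,0,0,0]
    - [0,0,0,0,0,0]
    - [0,0,0,0,0,0]
    - [0,0,0,0,0,0]
    - [0,0,0,0,0,0]
    - [0,0,0,0,0,0]
    - [0,0,0,0,0,0]
    - [0,0,0,0,0,0]
  gripper: 0

```text
clock: 6.77
position: [462.6, 308.3, 91.8]
ee_rot: [0.104, 0.995, -0.003, -0.001]
contact_force: [-0.9, -9.4, 10.1]
gripper_width: 24.8
grasp_force: 58.5
```

Emit:
play_rows:
  series:
    - [2.25,-0.5,6.15,0,0,0]
    - [2.25,-0.5,6.15,0,0,0]
    - [3.2,-0.7,5,0,0,0]
    - [3.2,-0.7,5,0,0,0]
    - [4.05,-0.85,4.3,0,0,0]
    - [4.05,-0.85,4.3,0,0,0]
    - [4.85,-1,3.4,0,0,0]
    - [4.85,-1,3.4,0,0,0]
    - [5.4,-1.15,2.3,0,0,0]
    - [5.4,-1.15,2.3,0,0,0]
    - [5.7,-1.2,1.2,0,0,0]
    - [5.7,-1.2,1.2,0,0,0]
    - [4.4,-0.95,0.1,0,0,0]
    - [4.4,-0.95,0.1,0,0,0]
    - [3.8,-0.8,-0.45,0,0,0]
    - [3.8,-0.8,-0.45,0,0,0]
    - [0,0,0,0,0,0]
    - [0,0,0,0,0,0]

```text
clock: 8.27
position: [528.1, 293.7, 134.0]
ee_rot: [0.105, 0.994, -0.004, -0.003]
contact_force: [-5.6, -8.6, 1.8]
gripper_width: 23.2
grasp_force: 58.6
```

Emit:
play_rows:
  series:
    - [2,-0.4,0,0,0,0]
    - [2,-0.4,0,0,0,0]
    - [0,0,0,0,0,0]

```text
clock: 8.52
position: [531.8, 292.9, 133.7]
ee_rot: [0.105, 0.994, -0.004, -0.004]
contact_force: [-6.1, -8.9, 0.4]
gripper_width: 23.5
grasp_force: 58.6
```

Emit:
play_rows:
  series:
    - [0,0,0,0,0,0]
    - [0,0,0,0,0,0]
    - [0,0,0,0,0,0]
    - [0,0,0,0,0,0]
    - [0,0,0,0,0,0]
    - [0,0,0,0,0,0]
    - [0,0,30,0,0,0]
    - [0,0,35,0,0,0]
    - [0,0,35,0,0,0]
    - [0,-41,0,0,0,0.5]
    - [0,-41,0,0,0,0.5]
    - [0,-41,0,0,0,0.5]
    - [0,0,0,0,0,0]
  gripper: 0.65

```text
clock: 9.6
position: [533.7, 168.5, 235.0]
ee_rot: [0.027, 1.0, -0.0, -0.0]
contact_force: [-1.1, 0.1, -1.2]
gripper_width: 55.5
grasp_force: 0.0
```

```bash
python3 - <<'E'
from h import *
np.set_printoptions(precision=1,suppress=True)
s=grab("scene");t=grab("top");print(read_state()["position"],read_state()["ee_rot"])
for g,b in((s,(345,255,440,340)),(t,(178,205,275,300))):
  for a,c in blobs(g,(0,150,50),(8,255,255),8,b): r=cv2.minAreaRect(c);print("lever",a,r[0],onz(g,r[0],129))
# sensor handle in the two views
for g,b,n in((s,(285,215,330,270),"s"),(t,(325,210,360,270),"t")):
  m=cv2.inRange(g["hsv"],(100,90,25),(130,255,255));k=np.zeros_like(m);k[b[1]:b[3],b[0]:b[2]]=255;m&=k
  x,y,w,h=cv2.boundingRect(m);print(n,x,y,w,h)
cv2.imwrite("pics/sens.png",np.hstack([cv2.resize(s["bgr"][210:350,270:430],(400,350),interpolation=2),cv2.resize(t["bgr"][205:275,310:380],(400,350),interpolation=2)]))
E
```

```text
[534.9 172.3 234.9] [0. 1. 0. 0.]
lever 77.5 (385.5202941894531, 269.62835693359375) [525.3 293.5 129. ]
s 285 221 41 44
t 338 227 13 17
```

View pics/sens.png

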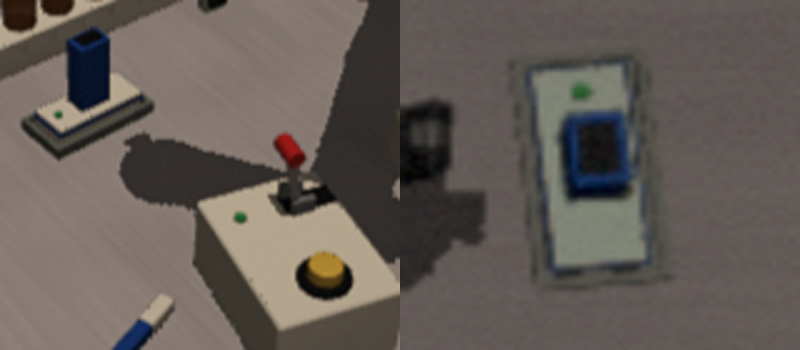

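The lever stands up by itself at the same pixel as at the start, (385,269), and the button is out. The sensor is unobstructed in its dock, with yaw about 4.4° and its grip at about (549,43.5). I'll move above it and turn.

Emit:
play_rows:
  series:
    - [3.5,-32,0,0,0,0.18]
    - [3.5,-32,0,0,0,0.18]
    - [3.5,-32,0,0,0,0.18]
    - [3.5,-33,0,0,0,0.18]
    - [0,0,-25,0,0,0]
    - [0,0,-30,0,0,0]
    - [0,0,0,0,0,0]
    - [0,0,0,0,0,0]
    - [0,0,0,0,0,0]
  gripper: 0.65

```text
clock: 10.45
position: [549.9, 45.6, 180.5]
ee_rot: [-0.013, 1.0, -0.0, 0.001]
contact_force: [0.4, 0.3, 0.5]
gripper_width: 55.6
grasp_force: 0.0
```

Emit:
play_rows:
  series:
    - [-0.5,-1,-30,0,0,0.24]
    - [0,-1,-30,0,0,0.24]
    - [0,0,-30,0,0,0]
    - [0,0,-16,0,0,0]
    - [0,0,-8,0,0,0]
    - [0,0,0,0,0,0]
    - [0,0,0,0,0,0]

```text
clock: 11.03
position: [549.6, 43.4, 66.8]
ee_rot: [-0.038, 0.999, 0.0, 0.001]
contact_force: [0.7, 0.3, -0.1]
gripper_width: 55.6
grasp_force: 0.0
```

Emit:
play_rows:
  series:
    - [0,0,0,0,0,0]
    - [0,0,0,0,0,0]
    - [0,0,0,0,0,0]
    - [0,0,0,0,0,0]
    - [0,0,0,0,0,0]
    - [0,0,0,0,0,0]
    - [0,0,0,0,0,0]
    - [0,0,0,0,0,0]
  gripper: 0

```text
clock: 11.7
position: [549.2, 42.9, 66.9]
ee_rot: [-0.037, 0.999, 0.0, 0.002]
contact_force: [-1.0, 0.4, 7.1]
gripper_width: 23.5
grasp_force: 59.4
```

Emit:
play_rows:
  series:
    - [0,0,3,0,0,0]
    - [0,0,6,0,0,0]
    - [0,0,15,0,0,0]
    - [0,0,25,0,0,0]
    - [0,0,28,0,0,0]
    - [0,0,28,0,0,0]
    - [0,0,25,0,0,0]
    - [0,0,15,0,0,0]
    - [0,0,5,0,0,0]
    - [0,0,0,0,0,0]
    - [0,0,0,0,0,0]

```text
clock: 12.62
position: [547.3, 42.4, 214.2]
ee_rot: [-0.037, 0.999, 0.0, -0.001]
contact_force: [0.2, -1.0, -1.6]
gripper_width: 23.3
grasp_force: 58.9
```

Emit:
play_rows:
  series:
    - [2,-10,0,0,0,-0.28]
    - [2,-20,0,0,0,-0.28]
    - [2,-25,0,0,0,-0.28]
    - [2,-25,0,0,0,-0.28]
    - [2,-25,0,0,0,-0.28]
    - [2,-25,0,0,0,-0.28]
    - [2,-25,0,0,0,-0.28]
    - [2,-25,0,0,0,-0.28]
    - [2,-25,0,0,0,-0.28]
    - [2,-25,0,0,0,-0.28]
    - [2,-25,0,0,0,-0.28]
    - [2,-25,0,0,0,-0.28]
    - [1,-15,0,0,0,-0.28]
    - [1,-10,0,0,0,-0.28]
    - [0,0,0,0,0,0]
    - [0,0,0,0,0,0]

```text
clock: 13.95
position: [573.8, -262.4, 214.4]
ee_rot: [0.168, 0.986, 0.0, -0.001]
contact_force: [-0.1, -0.4, -1.6]
gripper_width: 23.5
grasp_force: 59.0
```

```bash
python3 - <<'E'
from h import *
np.set_printoptions(precision=1,suppress=True)
s=grab("scene");st=read_state();print(st["position"],st["ee_rot"])
r=R.from_quat(st["ee_rot"]).as_matrix();print("closing yaw",np.degrees(np.arctan2(r[1,1],r[0,1])),"tilt",r[:,2])
p=st["position"]+r[:,2]*62
print("underside est",p,proj(s,p))
print("win px",proj(s,(573,-262,50)))
cv2.imwrite("pics/over.png",cv2.resize(s["bgr"][60:240,170:390],None,fx=3.3,fy=3.3,interpolation=2))
E
```

```text
[ 574.  -261.8  214.7] [ 0.2  1.   0.  -0. ]
closing yaw 70.75470977805568 tilt [-0.  0. -1.]
underside est [ 573.9 -261.8  152.7] [230.9 152.2]
win px [234.7 186.4]
```

View pics/over.png

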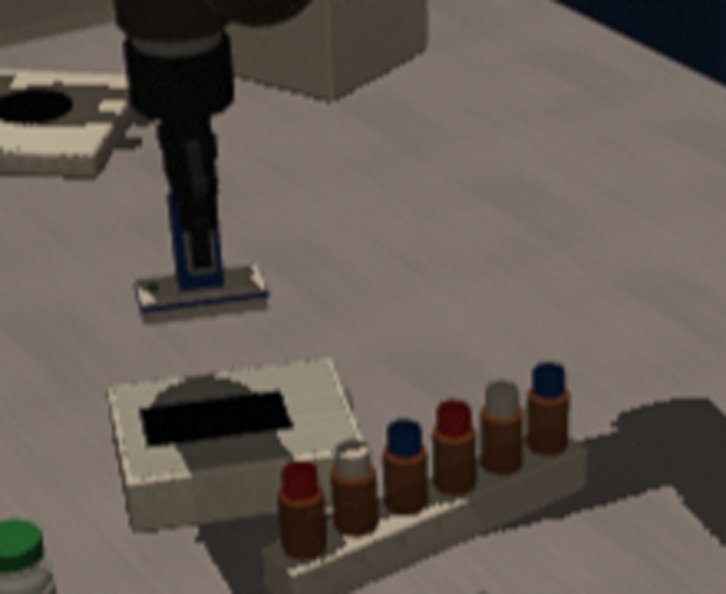

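The sensor hangs level over the stage, with its head at crop (202,298) and parallel to the window at (216,418). I'll lower it slowly to about 10.5 mm clearance.

Emit:
play_rows:
  series:
    - [0,0,-10,0,0,0]
    - [0,0,-20,0,0,0]
    - [0,0,-20,0,0,0]
    - [0,0,-15,0,0,0]
    - [0,0,-10,0,0,0]
    - [0,0,-6,0,0,0]
    - [0,0,-4,0,0,0]
    - [0,0,-3,0,0,0]
    - [0,0,-3,0,0,0]
    - [0,0,0,0,0,0]
    - [0,0,0,0,0,0]
    - [0,0,0,0,0,0]
    - [0,0,0,0,0,0]
    - [0,0,0,0,0,0]
    - [0,0,0,0,0,0]

```text
clock: 15.25
position: [574.3, -262.5, 124.6]
ee_rot: [0.167, 0.986, 0.0, 0.0]
contact_force: [0.1, -0.9, -1.3]
gripper_width: 23.8
grasp_force: 59.0
```

```bash
python3 - <<'E'
from h import *
s=grab("scene");t=grab("top");st=read_state();print(st["position"],st["joint_vel"].round(4),st["grasp_force"])
p=st["position"]-[0,0,61.9];print("underside",p,proj(s,p),proj(t,p),proj(s,(573,-262,50)))
a=cv2.resize(s["bgr"][150:230,190:290],(440,352),interpolation=2)
b=cv2.resize(t["bgr"][180:280,430:515],(300,352),interpolation=2)
cv2.imwrite("pics/fin.png",np.hstack([a,b]))
E
```

```text
[ 574.2750903  -262.4339672   124.43614654] [-0.0018  0.0014  0.0007  0.0009  0.0016  0.0005] 59.03029024600983
underside [ 574.2750903  -262.4339672    62.53614654] [233.74326281 182.44919088] [473.26582842 222.6363298 ] [234.65814194 186.41322269]
```

View pics/fin.png

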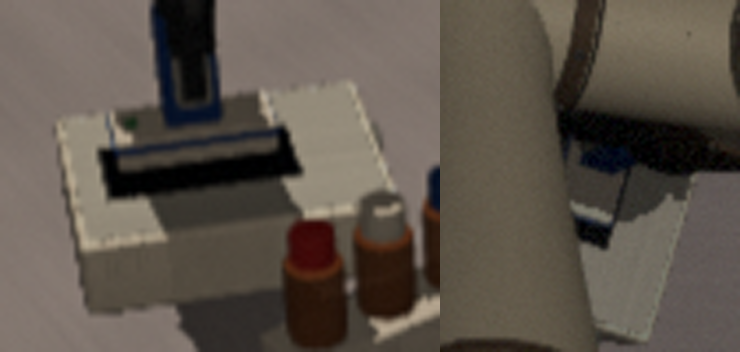

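The head sits over the window, parallel to it, with even margins at both ends (about 2 mm off centre). Clearance is about 12.5 mm. I'll take off 2 mm and hand in.

Emit:
play_rows:
  series:
    - [-0.5,0,-1,0,0,0]
    - [-0.5,0,-1,0,0,0]
    - [0,0,0,0,0,0]
    - [0,0,0,0,0,0]
    - [0,0,0,0,0,0]
    - [0,0,0,0,0,0]
    - [0,0,0,0,0,0]
    - [0,0,0,0,0,0]

```text
clock: 16.02
position: [573.3, -262.4, 122.4]
ee_rot: [0.167, 0.986, 0.0, 0.0]
contact_force: [0.2, 0.2, -2.0]
gripper_width: 22.9
grasp_force: 59.0
```

```bash
python3 -c "
from bench import *
s=read_state();print(s['position'],s['grasp_force']);print(job_done())"
```

```text
[ 573.25113507 -262.43775509  122.35660418] 59.03038680553436
the job is handed in; nothing more can be done
None
```

I pressed the test button, lifted the dropped lever back up so it stays by itself, and handed the job in at about 16 s with the sensor held level roughly 10 mm above the window and about 2 mm off centre; no verdict came back.

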